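# Clamp the lamp tube in its fixture

### The job

Clamp the lamp tube in the fixture on the bench: push the open clamp strap round with a finger until it lies fully across the tube, against the stud, then push the cam lever at the stud all the way down. Leave the tube lying in its cradle, do not pick anything up, and leave the loose parts on the bench where they stand.

Things in the scene. Friction and masses are not known exactly. Their poses are not given: they have to be found in the camera images.
- fixture: Clamp fixture fixed to the bench: dark steel plate 180 (x) x 230 (y) x 15 mm with two aluminium V-blocks that cradle the tube along x. Origin: centre of the plate's underside, on the bench; z up. Place and yaw (within 0.4 rad) vary. At y = -75 mm the strap's post, at y = +75 mm the thin stud (11 mm) with the cam lever.
- strap_pivot (a point): On the strap's vertical pivot axis: in the fixture's frame x = 0, y = -75 mm, z = 81 mm (mid-height of the strap); axes as the fixture's. The post ends 19 mm above it. As the lever goes down the strap sinks 3.5 mm on to the tube.
- strap (a joint): Strap angle about its vertical pivot, rad. 0 = home: along the fixture's +y, across the tube, notch against the stud (hard stop). Grows counter-clockwise from above: at 1.57 it points along the fixture's -x. Starts at 1.0 to 1.7; slight friction (0.12 N m), stays where left. Closed by pushing its outer long side (away from the tube) clockwise.
- strap_mid (a point): On the strap's centre line, 75 mm from the pivot axis, at mid-height; its y axis points to the free end. Bare aluminium bar 24 mm wide, to 168 mm from the pivot, underside 72 and top 90 mm above the bench; its shoe clears the tube by 3 mm. A fingertip 75 to 80 mm up meets its side and clears the tube (top at 65 mm) and V-blocks.
- lever_pivot (a point): Point on the cam lever's level hinge axis (along the fixture's x): in the fixture's frame at x = 0, y = +75 mm, z = 104.5 mm; same axes as the fixture.
- lever (a joint): Cam lever angle, rad. At 0 it stands 1.047 rad (60 deg) above level, leaning away from the strap to the fixture's +y; grows as it is pushed down: elevation = 1.047 minus the value. 1.05 = fully down, level along +y (hard stop). Starts at 0 to 0.2, needs about 0.3 N m (5 N at 65 mm from the hinge), stays where left.
- lever_end (a point): Middle of the free end of the lever, 83 mm from its hinge axis; moves with the lever. The outer 48 mm of the lever is a black plastic grip 24 mm wide (along the hinge axis) and 12 mm thick, centred on the line from lever_pivot to this point.
- tube: Bare aluminium lamp tube, 40 mm diameter, 170 mm long, 0.35 kg, lying loose in the V-blocks along the fixture's x. Origin: its centre, about 45 mm above the bench; x along the tube. Stays in the cradle.
- lamp_base: Bystander: flat aluminium disc, 84 mm diameter, 28 mm tall, loose on the bench. Origin: centre of its underside. Leave alone.
- lamp_head: Bystander: upright black lamp head, 52 mm diameter at the top, 90 mm tall, loose. Origin: centre of its underside. Leave alone.
- sleeve: Bystander: upright steel sleeve, 48 mm diameter, 60 mm tall, loose. Origin: centre of its underside. Leave alone.
Things that resemble listed ones, but are neither listed nor needed, are in the scene too. Leave any brown or pink look-alike of the tube alone.

How it is judged:
On the way, in this order (a step that is already met when the one before it is completed fails the run):
1. the strap lies fully across the tube, the lever still up (value of joint strap below 0.06 rad and value of joint lever below 0.6 rad), for 0.2 s.
2. the cam lever is pushed fully down with the strap home (value of joint lever above 0.97 rad and value of joint strap below 0.06 rad), for 0.2 s.
At the end, for the whole second after the job is handed in: The strap is within 0.06 rad of home, the lever within 0.08 rad of fully down, the tube at rest in the V-blocks within 15 mm of where it lay and in line with them, the three bystanders within 20 mm of where they stood (all of step 2 and distance between tube and fixture below 0.055 m and distance of tube from where it was at the start of the episode below 0.015 m and angle between the x axis of tube and the x axis of fixture, either way round below 0.08 rad and linear speed of tube below 0.02 m/s and distance of each of lamp_base, lamp_head, sleeve from where it was at the start of the episode below 0.02 m); the robot touches nothing.
It fails at once if the lever is pushed down before the strap is home (value of joint lever above 0.6 rad and value of joint strap above 0.15 rad).
It fails at once if the tube is lifted or pushed out of its cradle (distance of tube from where it was at the start of the episode above 0.02 m).
It fails at once if a bystander is lifted, carried or pushed (distance of any of lamp_base, lamp_head, sleeve from where it was at the start of the episode above 0.02 m).
It fails at once if a bystander is tipped over (angle between any of lamp_base, lamp_head, sleeve's own z axis and vertical above 0.4 rad).
It also fails if it takes over 48 s, if anything falls off the work surface, if the arm or the gripper's body presses on something with over 40 N, if the wrist force passes 120 N, or if a joint passes its speed limit or range.

### The arm

A 7-joint arm with a two-finger parallel gripper is mounted at the origin on the work surface. World frame = base frame: x ahead of the robot, y to its left, z up, the work surface at z = 0. Lengths are in m, angles in rad, forces in N, time in s.
With the tool pointing down it reaches from about 0.4 to 0.85 m from the base axis. Payload 10.4 kg.
Tool frame: the origin (TCP) lies between the finger pads; the fingertips stand 17 mm ahead of it and the grasp point (between the pads) lies 2 mm behind it; x points along the fingers, y is the direction in which the jaws open and shut, and the axes are right-handed (so a half turn about x gives the same grasp; the last joint's range is limited). The gripper opens to 87 mm and grips with 3 to 60 N. Pads are 19 mm wide; open, the fingers measure 117 mm over their backs; the gripper's body (75 mm by 190 mm) begins 51 mm behind the grasp point.
Start: joints at [-1.148, 0.332, -0.065, 1.46, 0.022, 1.35, -0.088], TCP at [0.269, 0.564, 0.24] pointing down, gripper open.
Joint ranges: [-2.6, 2.6], [-0.5, 2.12], [-1.47, 1.34], [0.16, 2.42], [-1.27, 4.41], [0.06, 2.06], [-2.6, 2.6]. Speed limits (rad/s): [2.22, 2.22, 2.79, 2.79, 3.14, 3.14, 3.14].

### API

Orientations are given as a unit quaternion [x, y, z, w].
In Python, from bench import r, optics, close_job gives the robot as it stands.
- The arm moves only by the shell command python3 -m inch 'ROWS' [OPENING] [FORCE]. ROWS is JSON, a list of rows, each an object with "translation": the shift along the tool's x, y, z in cm, a list of three; "spin": the turn about the tool's x in degrees. In form: [{"translation": [tx, ty, tz], "spin": spin}, ...]. A call has 1 to 20 rows; each row shifts and turns the pose as measured when the row begins, along the tool's axes as they then stand; what a row does not reach is not made up. A row lasts 1/8 s, in which the tool goes at most 62.5 mm and 10.7 degrees, less where a joint would pass 70% of its speed; a pose out of reach is approached as far as the arm can. A call is refused whole if a number of a shift passes 6.25 or a number of a turn 10.7, either way. A call with a gripper value outside its range is refused whole. OPENING is the closure, from 0 (fully open) to 1 (shut), set as the call begins (- or left out, the last holds). The fingers move at their own pace and stop on an object; FORCE is the grip in N (left out, the last holds). Time passes only in rows, so rows that do not move let the fingers close. It gives the time, the measured TCP pose, the force and the opening at its end, in the units of the state.
- r.read_state(): the state, without advancing time (a new reading comes with each control period).
- optics.camera(name): name is "scene" or "top" or "wrist"; returns the picture (400x640x3 uint8, red, green, blue); there is no depth.
- optics.camera_model(name): a dict with "camera_matrix" (3x3 intrinsics, pixels), "world_from_camera" (4x4, takes a point from camera to world coordinates); the wrist camera has in their place "tool_from_camera" (4x4, takes a point from camera to tool coordinates, whose origin is the TCP and whose axes are the tool frame's). Camera axes: x right, y down, z forward; pixel columns grow to the right and rows downward; lengths in m; the calibration is good to about 2 mm. A picture is of the moment at which its call begins: read the wrist's pose just before it. camera_model takes no time and is no camera call.
- close_job(): hands the job in, once; it reports no verdict.
The state is a dict: "time": time; "joint_positions": joint angles; "joint_vel": joint speeds; "joint_torque": joint torques, N m; "ee_pos": TCP position; "eef_rot": TCP orientation; "ft_force": force on the tool from outside, world axes, zero at the start; "torque": the same for the moment, N m; "width": finger opening in m.
Only numpy, scipy, OpenCV 4.12 (cv2) and the standard library are available. Lean on these libraries where they do the work, as an engineer would, in place of code of your own. Each camera call takes 0.05 s, during which the arm holds its last target.

## Working session

There is one attempt and no reset: what is moved stays moved. The work goes in short steps, Python scripts to look and compute and a shell command to move; the robot and the scene stay as the last step left them, time stands still between calls to the robot, and variables do not carry over. Pictures are saved under pics/ and viewed, and the job is handed in when it is done.

```bash
ls; mkdir -p pics
python3 - <<'E'
from bench import r, optics
import cv2, numpy as np
s=r.read_state()
for k,v in s.items(): print(k,np.round(v,4))
for n in ("scene","top","wrist"):
    im=optics.camera(n); cv2.imwrite(f"pics/{n}0.png",im[:,:,::-1])
    m=optics.camera_model(n)
    for k,v in m.items(): print(n,k,np.round(v,4).tolist())
E
```

```text
pics
time 0.0
joint_positions [-1.1476  0.3329 -0.0647  1.4609  0.0216  1.3499 -0.0885]
joint_vel [-0.0014 -0.0017  0.0005 -0.0005 -0.0007  0.0023 -0.0001]
joint_torque [ 2.00000e-04 -6.23258e+01  2.45000e-02 -3.89913e+01 -6.15000e-02
  3.96000e-02  2.00000e-04]
ee_pos [0.2693 0.5636 0.2388]
eef_rot [ 0.1558  0.6897 -0.1568  0.6895]
ft_force [ 0.2212 -0.6261 -0.289 ]
torque [-0.0189  0.0252  0.0974]
width 0.0872
scene camera_matrix [[417.2752, 0.0, 322.6356], [0.0, 417.2752, 200.8144], [0.0, 0.0, 1.0]]
scene world_from_camera [[-0.6364, 0.5735, -0.5158, 1.1568], [0.7713, 0.4775, -0.4208, 0.4395], [0.005, -0.6656, -0.7463, 0.9312], [0.0, 0.0, 0.0, 1.0]]
top camera_matrix [[495.3768, 0.0, 325.9839], [0.0, 495.3768, 205.4264], [0.0, 0.0, 1.0]]
top world_from_camera [[0.0053, -0.9798, 0.2, 0.3483], [-1.0, -0.0054, -0.0, -0.0234], [0.0011, -0.2, -0.9798, 1.3137], [0.0, 0.0, 0.0, 1.0]]
wrist camera_matrix [[332.3989, 0.0, 323.1843], [0.0, 332.3989, 196.327], [0.0, 0.0, 1.0]]
wrist tool_from_camera [[-0.0005, -0.3072, 0.9516, -0.1452], [1.0, -0.0008, 0.0003, 0.0006], [0.0007, 0.9516, 0.3072, -0.085], [0.0, 0.0, 0.0, 1.0]]
```

View pics/top0.png

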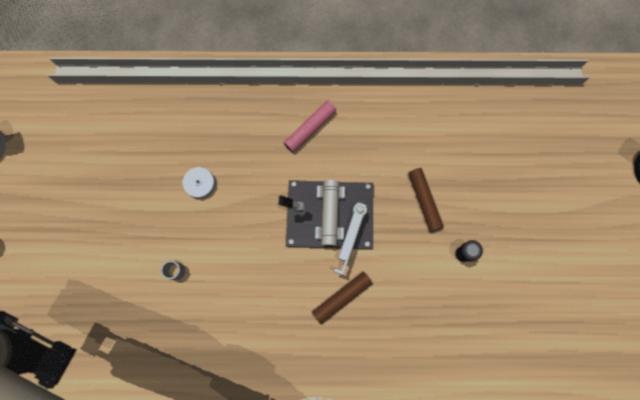

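View pics/scene0.png

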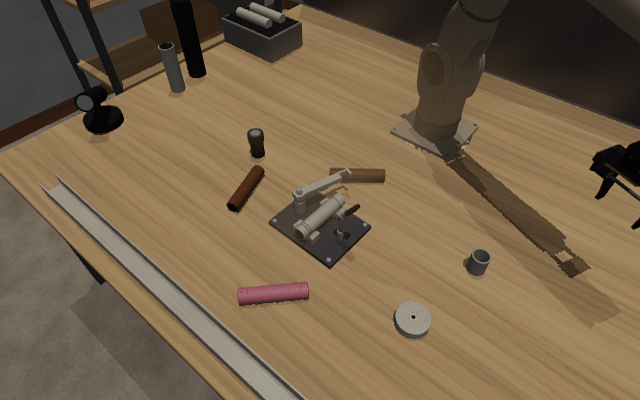

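Run:
```python
import cv2
im=cv2.imread("pics/top0.png"); c=im[165:290,260:400]; cv2.imwrite("pics/topc.png",cv2.resize(c,None,fx=5.6,fy=4.8*5.6/4.8*0.857,interpolation=cv2.INTER_CUBIC)); 
c=im[170:284,268:392]; cv2.imwrite("pics/topc.png",cv2.resize(c,None,fx=5,fy=5,interpolation=cv2.INTER_CUBIC))
im=cv2.imread("pics/scene0.png"); c=im[155:275,255:395]; cv2.imwrite("pics/scenec.png",cv2.resize(c,None,fx=5,fy=5,interpolation=cv2.INTER_CUBIC))
```

```text
(no output)
```

View pics/topc.png

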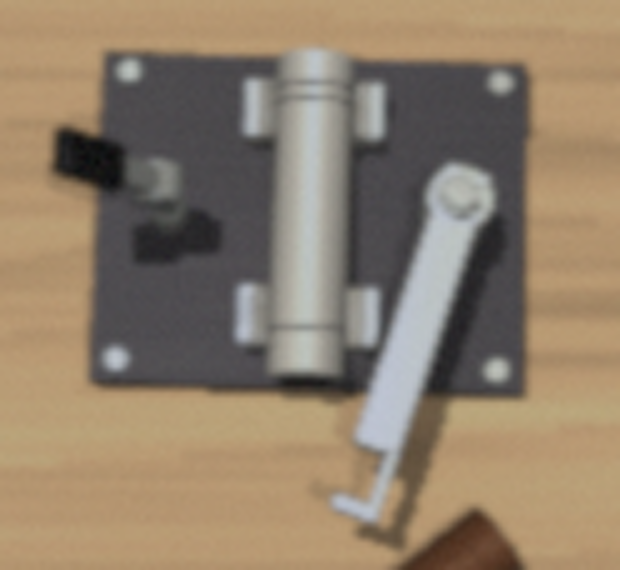

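View pics/scenec.png

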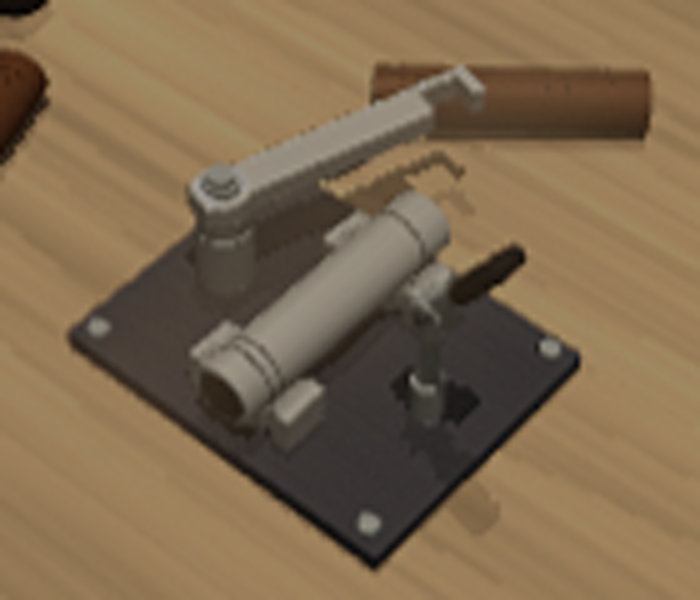

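```bash
cat > h.py <<'E'
from bench import r, optics
import cv2, numpy as np
from scipy.spatial.transform import Rotation as R
def wfc(n):
    m=optics.camera_model(n)
    if n!="wrist": return np.array(m["camera_matrix"]),np.array(m["world_from_camera"])
    s=r.read_state();T=np.eye(4);T[:3,:3]=R.from_quat(s["eef_rot"]).as_matrix();T[:3,3]=s["ee_pos"]
    return np.array(m["camera_matrix"]),T@np.array(m["tool_from_camera"])
def ray(n,px,z):
    K,T=wfc(n);d=T[:3,:3]@np.linalg.inv(K)@np.array([px[0],px[1],1.]);o=T[:3,3]
    return o+d*(z-o[2])/d[2]
def proj(n,p):
    K,T=wfc(n);c=np.linalg.inv(T)@np.append(p,1);u=K@c[:3];return u[:2]/u[2]
E
python3 - <<'E'
from h import *
T=lambda u,v:(u/5+268,v/5+170)
S=lambda u,v:(u/5+255,v/5+155)
P={}
for n,p in dict(TL=(129,70),TR=(501,83),BL=(116,358),BR=(497,370)).items():
    P[n]=ray("top",T(*p),.017);print(n,P[n])
c=sum(P.values())/4;print("centre",c)
print("yaw",[np.arctan2(*( (P[a]-P[b])[[1,0]])) for a,b in(("TL","BL"),("TR","BR"))],[np.arctan2(*( -(P[a]-P[b])[[0]],(P[a]-P[b])[1])) for a,b in(("TL","TR"),("BL","BR"))], [np.linalg.norm(P[a]-P[b]) for a,b in(("TL","BL"),("TR","BR"),("TL","TR"),("BL","BR"))])
for n,p in dict(L=(99,327),U=(370,522),Rr=(549,348)).items(): print(n,ray("scene",S(*p),.017))
print("post",ray("top",T(461,193),.1), "scene",ray("scene",S(221,181),.1))
print("hook tip c",ray("top",T(372,515),.085),"bar end",ray("top",T(378,442),.09), ray("top",T(358,437),.09),ray("top",T(399,449),.09))
print("lever end?",ray("top",T(60,148),.17))
# corners
for p in ((107,52),(527,65)): print(ray("top",T(*p),.015))
E
```

```text
TL [0.67148434 0.06362193 0.017     ]
TR [ 0.66539322 -0.13683305  0.017     ]
BL [0.51534229 0.06760921 0.017     ]
BR [ 0.51008601 -0.13290459  0.017     ]
centre [ 0.59057646 -0.03462662  0.017     ]
yaw [np.float64(-0.025530708247720604), np.float64(-0.02528933245563966)] [array([-0.03037715]), array([-0.02620805])] [np.float64(0.15619295518770188), np.float64(0.15535688443900636), np.float64(0.20054750110423705), np.float64(0.2005826912786086)]
L [ 0.66813732 -0.13246803  0.017     ]
U [0.67233168 0.06715007 0.017     ]
Rr [0.51825887 0.07131828 0.017     ]
post [ 0.58846433 -0.10892536  0.1       ] scene [ 0.59609612 -0.10058607  0.1       ]
hook tip c [ 0.42950248 -0.06476111  0.085     ] bar end [ 0.46496025 -0.06760128  0.09      ] [ 0.46737243 -0.05773185  0.09      ] [ 0.46156773 -0.07795278  0.09      ]
lever end? [0.59523573 0.08525218 0.17      ]
[0.68193692 0.07583322 0.015     ]
[ 0.675963  -0.1511718  0.015    ]
```

```bash
cat >> h.py <<'E'
FC=np.array([.5915,-.0335,0]);YAW=-.027
FR=R.from_euler("z",YAW).as_matrix()
def fx(x,y,z): return FC+FR@np.array([x,y,z])
def rep():
    s=r.read_state();M=R.from_quat(s["eef_rot"]).as_matrix()
    print("t",round(s["time"],2),"p",np.round(s["ee_pos"],4),"fix",np.round((FR.T@(np.array(s["ee_pos"])-FC))*1000,1),"F",np.round(s["ft_force"],1),"w",round(s["width"],3),"q7",round(s["joint_positions"][6],2));print("x",M[:,0].round(3),"y",M[:,1].round(3),"z",M[:,2].round(3))
    return s,M
def go(p):
    s,M=rep();d=M.T@(np.array(p)-s["ee_pos"])*100;print("tool cm",d.round(2))
E
python3 - <<'E'
from h import *
s,M=rep()
print("goal",g:=np.array([.490,-.118,.094])); go([.49,-.118,.2388])
for n,p,z in (("sleeve",(172,270),.06),("base",(198,183),.028),("head",(470,250),.09)): print(n,ray("top",p,z))
E
```

```text
t 0.15 p [0.2694 0.5637 0.2389] fix [-338.1  588.2  238.9] F [ 0.6 -0.7 -0.1] w 0.087 q7 -0.09
x [-0.    -0.001 -1.   ] y [ 0.431  0.902 -0.001] z [ 0.902 -0.431  0.   ]
goal [ 0.49  -0.118  0.094]
t 0.15 p [0.2694 0.5637 0.2389] fix [-338.1  588.2  238.9] F [ 0.6 -0.7 -0.1] w 0.087 q7 -0.09
x [-0.    -0.001 -1.   ] y [ 0.431  0.902 -0.001] z [ 0.902 -0.431  0.   ]
tool cm [  0.07 -51.99  49.3 ]
sleeve [0.43634442 0.36298501 0.06      ]
base [0.67006668 0.31897051 0.028     ]
head [ 0.48743118 -0.38068114  0.09      ]
```

```bash
python3 -m inch '[{"translation":[0,0,0],"spin":10},{"translation":[0,0,0],"spin":10},{"translation":[0,0,0],"spin":10},{"translation":[0,0,0],"spin":10},{"translation":[0,0,0],"spin":10},{"translation":[0,0,0],"spin":10},{"translation":[0,0,0],"spin":6}]' 1 20; python3 -c "
from h import *
go([.49,-.118,.2388])"
```

```text
time: 1.02
ee_pos: [0.2689, 0.5625, 0.2363]
eef_rot: [-0.514, -0.483, 0.518, -0.485]
ft_force: [-0.1, -0.8, 0.2]
width: 0.0249
t 1.02 p [0.2689 0.5625 0.2363] fix [-338.5  587.1  236.3] F [-0.1 -0.8  0.2] w 0.025 q7 -1.24
x [-0.002 -0.005 -1.   ] y [ 0.998 -0.064 -0.002] z [-0.064 -0.998  0.006]
tool cm [ 0.07 26.43 66.49]
```

```bash
python3 -m inch '[{"translation":[0,3,4],"spin":0},{"translation":[0,3,4],"spin":0},{"translation":[0,3,4],"spin":0},{"translation":[0,3,4],"spin":0},{"translation":[0,3,4],"spin":0},{"translation":[0,3,4],"spin":0},{"translation":[0,1,4.5],"spin":0},{"translation":[0,1,4.5],"spin":0},{"translation":[0,1,4.5],"spin":0},{"translation":[0,1,4.5],"spin":0},{"translation":[0,1,4.5],"spin":0},{"translation":[0,1,4.5],"spin":0},{"translation":[0,1,4.5],"spin":0},{"translation":[0,1,4.5],"spin":0},{"translation":[0,0,4.5],"spin":0},{"translation":[0,0,0],"spin":0}]' 1; python3 -c "
from h import *
go([.49,-.118,.2388])"
```

```text
time: 3.02
ee_pos: [0.4901, -0.1205, 0.237]
eef_rot: [-0.513, -0.483, 0.519, -0.484]
ft_force: [-0.7, 0.1, 0.2]
width: 0.0003
t 3.02 p [ 0.4901 -0.1205  0.237 ] fix [-99.  -89.7 237. ] F [-0.7  0.1  0.2] w 0.0 q7 0.12
x [-0.005 -0.007 -1.   ] y [ 0.998 -0.065 -0.004] z [-0.065 -0.998  0.008]
tool cm [-0.18 -0.03 -0.25]
```

Run:
```python
from h import *
im=optics.camera("wrist"); cv2.imwrite("pics/w1.png",im[:,:,::-1])
im=optics.camera("top")[140:300,240:440]; cv2.imwrite("pics/t1.png",cv2.resize(im[:,:,::-1],None,fx=3.6,fy=3.6,interpolation=cv2.INTER_CUBIC))
```

```text
(no output)
```

View pics/w1.png

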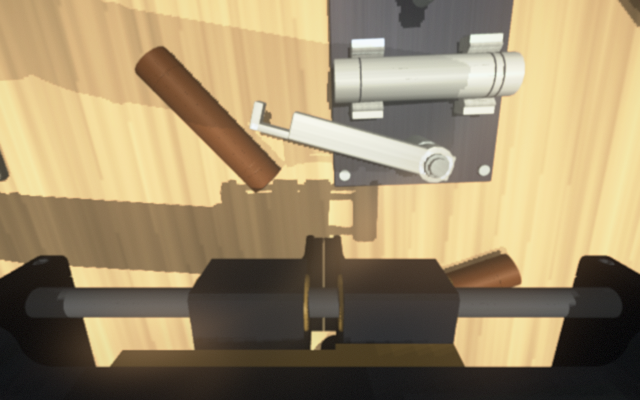

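View pics/t1.png

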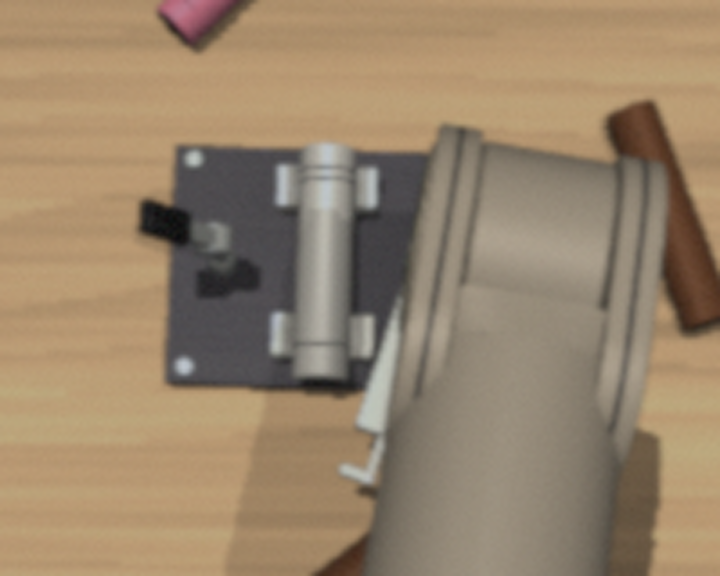

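Run:
```python
from h import *
print(ray("wrist",(437,161),.1),"exp",fx(0,-.075,.1))
print(ray("wrist",(291,140),.09),ray("wrist",(297,113),.09),"hook",ray("wrist",(256,128),.085))
print("screws",ray("wrist",(345,176),.017),fx(-.078,-.1,.017),ray("wrist",(484,170),.017),fx(.078,-.1,.017))
s,M=rep()
print("tip",proj("wrist",np.array(s["ee_pos"])+M[:,0]*.017))
go([.49,-.118,.094])
```

```text
[ 0.58960243 -0.09673187  0.1       ] exp [ 0.58947525 -0.10847266  0.1       ]
[ 0.4647736  -0.07269875  0.09      ] [ 0.47197012 -0.0501294   0.09      ] hook [ 0.43442749 -0.06108243  0.085     ]
screws [ 0.51407227 -0.12740231  0.017     ] [ 0.51082876 -0.13135781  0.017     ] [ 0.6700677  -0.12975302  0.017     ] [ 0.6667719 -0.1355693  0.017    ]
t 3.12 p [ 0.4907 -0.1167  0.2367] fix [-98.5 -85.9 236.7] F [ 0.1  0.3 -0.6] w 0.0 q7 0.12
x [-0.005 -0.006 -1.   ] y [ 0.998 -0.06  -0.005] z [-0.06  -0.998  0.007]
tip [322.90095838 254.54997523]
t 3.12 p [ 0.4907 -0.1167  0.2367] fix [-98.5 -85.9 236.7] F [ 0.1  0.3 -0.6] w 0.0 q7 0.12
x [-0.005 -0.006 -1.   ] y [ 0.998 -0.06  -0.005] z [-0.06  -0.998  0.007]
tool cm [14.27  0.    0.04]
```

```bash
python3 -m inch '[{"translation":[3.6,0,0],"spin":0},{"translation":[3.6,0,0],"spin":0},{"translation":[3.6,0,0],"spin":0},{"translation":[2.5,0,0],"spin":0},{"translation":[0.7,0,0],"spin":0},{"translation":[0,0,0],"spin":0}]'
python3 - <<'E'
from h import *
go([.49,-.118,.094])
im=optics.camera("wrist"); cv2.imwrite("pics/w2.png",im[:,:,::-1])
E
```

```text
time: 3.88
ee_pos: [0.492, -0.1076, 0.0931]
eef_rot: [-0.51, -0.489, 0.513, -0.488]
ft_force: [-0.2, -0.2, 0.6]
width: 0.0003
t 3.88 p [ 0.492  -0.1076  0.0931] fix [-97.5 -76.8  93.1] F [-0.2 -0.2  0.6] w 0.0 q7 0.23
x [-0.004 -0.003 -1.   ] y [ 0.999 -0.046 -0.004] z [-0.046 -0.999  0.003]
tool cm [-0.09 -0.15  1.05]
```

View pics/w2.png

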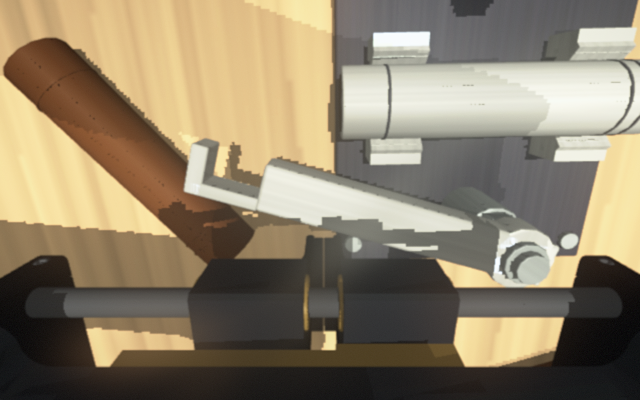

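```bash
python3 -m inch '[{"translation":[0,0.28,-0.86],"spin":0},{"translation":[0,0.28,-0.86],"spin":0},{"translation":[0,0.28,-0.86],"spin":0},{"translation":[0,0.25,-0.7],"spin":0},{"translation":[0,0.25,-0.7],"spin":0},{"translation":[0,0.25,-0.7],"spin":0}]'
python3 - <<'E'
from h import *
im=optics.camera("wrist"); cv2.imwrite("pics/w3.png",im[:,:,::-1])
rep()
E
```

```text
time: 4.68
ee_pos: [0.5127, -0.0589, 0.0955]
eef_rot: [-0.511, -0.487, 0.512, -0.489]
ft_force: [-0.5, -2.5, 1.3]
width: 0.0008
t 4.72 p [ 0.5132 -0.0577  0.0955] fix [-77.7 -26.3  95.5] F [0.2 1.  0.8] w 0.0 q7 0.13
x [ 0.    -0.002 -1.   ] y [ 0.999 -0.045  0.   ] z [-0.045 -0.999  0.002]
```

View pics/w3.png

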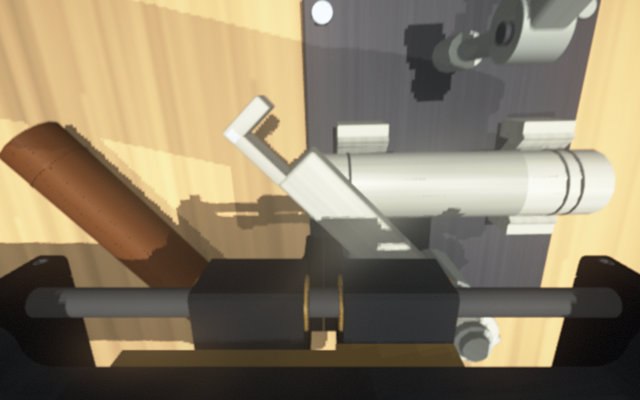

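```bash
python3 -m inch '[{"translation":[0.1,0.5,-0.7],"spin":0},{"translation":[0,0.5,-0.7],"spin":0},{"translation":[0,0.9,-0.75],"spin":0},{"translation":[0,0.9,-0.7],"spin":0},{"translation":[0,1,-0.4],"spin":0},{"translation":[0,0.8,-0.3],"spin":0}]'
python3 - <<'E'
from h import *
im=optics.camera("wrist"); cv2.imwrite("pics/w4.png",im[:,:,::-1])
rep()
E
```

```text
time: 5.48
ee_pos: [0.5636, -0.0218, 0.094]
eef_rot: [-0.51, -0.488, 0.512, -0.489]
ft_force: [-1.7, -1.1, 0.3]
width: 0.0004
t 5.53 p [ 0.5645 -0.0212  0.0941] fix [-27.3  11.6  94.1] F [-1.3  0.1  0.6] w 0.001 q7 0.1
x [-0.    -0.002 -1.   ] y [ 0.999 -0.045  0.   ] z [-0.045 -0.999  0.002]
```

View pics/w4.png

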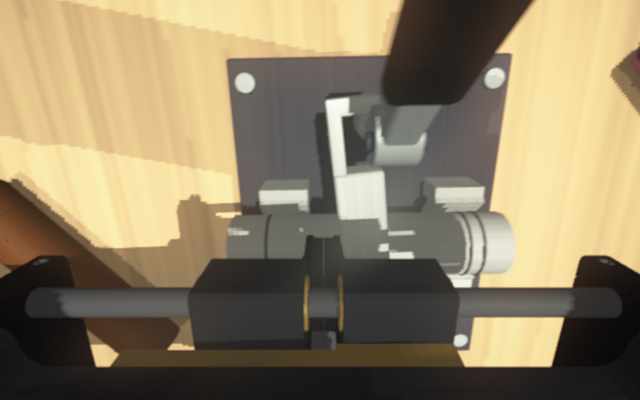

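```bash
python3 -m inch '[{"translation":[0,0.4,0],"spin":0},{"translation":[0,0.4,0],"spin":0},{"translation":[0,0.3,0],"spin":0}]'; python3 -c "
from h import *
rep()"
```

```text
time: 5.9
ee_pos: [0.5746, -0.0207, 0.0934]
eef_rot: [-0.51, -0.49, 0.512, -0.488]
ft_force: [-8.9, 1.7, 2.1]
width: 0.0007
t 5.9 p [ 0.5746 -0.0207  0.0934] fix [-17.2  12.3  93.4] F [-8.9  1.7  2.1] w 0.001 q7 0.11
x [-0.004 -0.    -1.   ] y [ 0.999 -0.044 -0.004] z [-0.044 -0.999  0.001]
```

```bash
python3 -m inch '[{"translation":[0,0.4,0],"spin":0},{"translation":[0,0.3,0],"spin":0},{"translation":[0,0.2,0],"spin":0}]'
python3 - <<'E'
from h import *
im=optics.camera("wrist"); cv2.imwrite("pics/w5.png",im[:,:,::-1])
rep()
E
```

```text
time: 6.28
ee_pos: [0.576, -0.0206, 0.0913]
eef_rot: [-0.506, -0.495, 0.516, -0.482]
ft_force: [-12.0, 1.4, 9.5]
width: 0.0007
t 6.33 p [ 0.5761 -0.0206  0.0913] fix [-15.7  12.5  91.3] F [-12.8   2.7   8.7] w 0.0 q7 0.11
x [-0.022  0.003 -1.   ] y [ 0.999 -0.045 -0.022] z [-0.045 -0.999 -0.002]
```

View pics/w5.png

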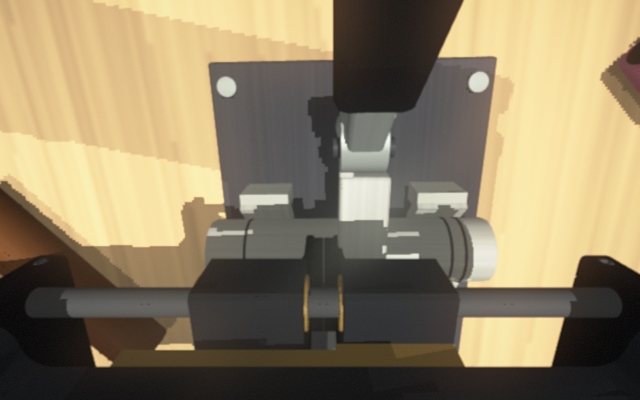

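```bash
python3 -m inch '[{"translation":[0,-1,0],"spin":0},{"translation":[0,-1,0],"spin":0},{"translation":[-3,-1,0],"spin":0},{"translation":[-4,0,0],"spin":0},{"translation":[-4,0,0],"spin":0},{"translation":[-3,0,0],"spin":0},{"translation":[0,0,0],"spin":0}]'
python3 - <<'E'
from h import *
im=optics.camera("wrist"); cv2.imwrite("pics/w6.png",im[:,:,::-1])
rep()
im=optics.camera("scene")[155:275,255:395]; cv2.imwrite("pics/s6.png",cv2.resize(im[:,:,::-1],None,fx=5,fy=5,interpolation=cv2.INTER_CUBIC))
E
```

```text
time: 7.2
ee_pos: [0.5474, -0.0209, 0.2369]
eef_rot: [-0.508, -0.493, 0.515, -0.483]
ft_force: [-0.4, 0.3, -0.8]
width: 0.0007
t 7.25 p [ 0.5467 -0.0208  0.2355] fix [-45.1  11.5 235.5] F [ 0.5 -0.2 -0.6] w 0.0 q7 0.01
x [-0.019  0.003 -1.   ] y [ 0.999 -0.047 -0.019] z [-0.047 -0.999 -0.002]
```

View pics/w6.png

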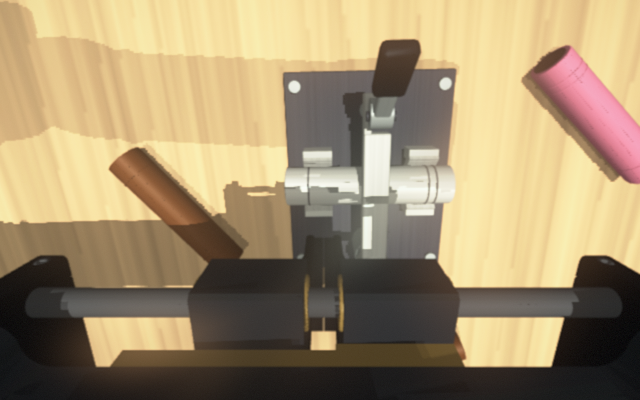

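View pics/s6.png

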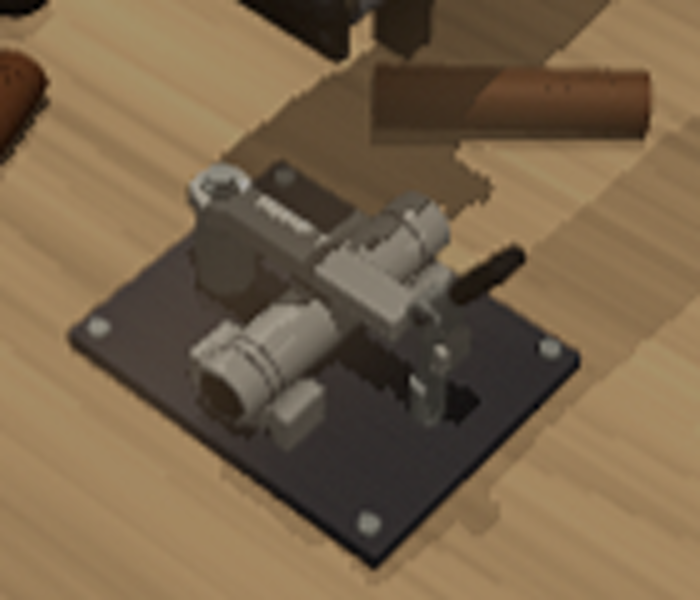

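Run:
```python
import cv2
im=cv2.imread("pics/w6.png"); cv2.imwrite("pics/w6c.png",cv2.resize(im[30:265,270:470],None,fx=2.5*1.0,fy=2.5,interpolation=cv2.INTER_CUBIC))
```

```text
(no output)
```

View pics/w6c.png

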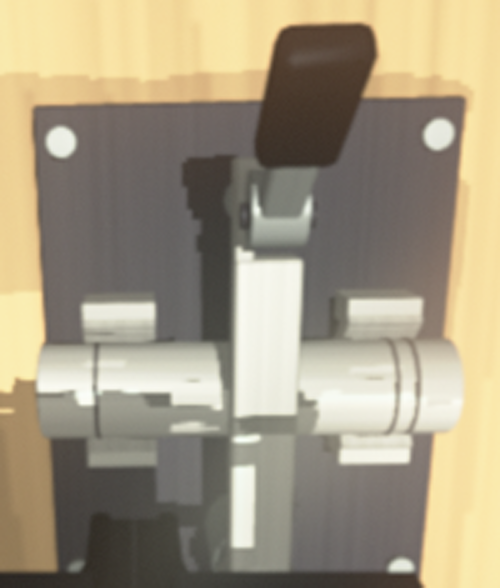

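Run:
```python
from h import *
W=lambda u,v:(u/2.5+270,v/2.5+30)
q=lambda u,v,z:FR.T@(ray("wrist",W(u,v),z)-FC)*1000
for n,a in dict(barL1=(232,262,.09),barL2=(231,545,.09),barR1=(303,262,.09),barR2=(291,560,.09),sTL=(61,142,.017),sTR=(439,134,.017),hingeL=(243,215,.1045),hingeR=(315,215,.1045),pegL=(270,65,.17),levL=(277,30,.177),levR=(374,28,.177),grl=(256,160,.14),grr=(333,162,.14),tubeL=(40,390,.045),tubeR=(460,385,.045)).items(): print(n,q(*a).round(1))
```

```text
barL1 [-13.3  59.2  90. ]
barL2 [-12.  -48.6  90. ]
barR1 [11.1 58.8 90. ]
barR2 [ 11.2 -55.3  90. ]
sTL [-78.  100.5  17. ]
sTR [ 77.6 100.4  17. ]
hingeL [-11.3  76.1 104.5]
hingeR [ 11.7  75.6 104.5]
pegL [-12.7 114.9 170. ]
levL [-12.3 121.5 177. ]
levR [  9.1 121.4 177. ]
grl [-11.9  93.4 140. ]
grr [  9.2  92.4 140. ]
tubeL [-88.6   1.6  45. ]
tubeR [86.1  1.1 45. ]
```

```bash
python3 -m inch '[{"translation":[0,1.5,-2],"spin":0},{"translation":[0,1.5,-2],"spin":0},{"translation":[0,1.4,-2],"spin":0},{"translation":[1.5,0,-0.8],"spin":0},{"translation":[1.5,0,0],"spin":0},{"translation":[0.5,0,0],"spin":0},{"translation":[0,0,0],"spin":0}]'
python3 - <<'E'
from h import *
s,M=rep()
d=M.T@(fx(-.001,.083,.182)-s["ee_pos"])*100;print(d.round(2))
E
```

```text
time: 8.18
ee_pos: [0.5886, 0.0438, 0.1884]
eef_rot: [-0.504, -0.495, 0.521, -0.48]
ft_force: [-0.2, -0.5, -0.7]
width: 0.0001
t 8.18 p [0.5886 0.0438 0.1884] fix [ -5.   77.2 188.4] F [-0.2 -0.5 -0.7] w 0.0 q7 -0.04
x [-0.031 -0.    -1.   ] y [ 0.998 -0.051 -0.031] z [-0.051 -0.999  0.002]
[ 0.63  0.4  -0.59]
```

```bash
python3 -m inch '[{"translation":[0.6,0.4,-0.6],"spin":0},{"translation":[0.1,0,-1],"spin":0},{"translation":[0.4,0,-0.7],"spin":0},{"translation":[0.5,0,-0.7],"spin":0},{"translation":[0.6,0,-0.6],"spin":0},{"translation":[0.65,0,-0.6],"spin":0}]'
python3 - <<'E'
from h import *
im=optics.camera("wrist"); cv2.imwrite("pics/w7.png",im[:,:,::-1])
rep()
E
```

```text
time: 8.93
ee_pos: [0.5949, 0.086, 0.1602]
eef_rot: [-0.505, -0.493, 0.521, -0.48]
ft_force: [-2.2, -3.8, 2.6]
width: 0.0006
t 8.97 p [0.5947 0.0869 0.1592] fix [-1.000e-01  1.205e+02  1.592e+02] F [ 0.6 -2.3  1.6] w 0.0 q7 -0.1
x [-0.029 -0.001 -1.   ] y [ 0.998 -0.052 -0.029] z [-0.052 -0.999  0.003]
```

View pics/w7.png

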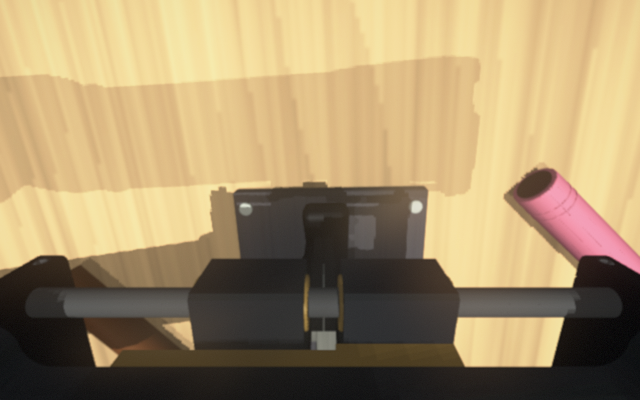

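```bash
python3 -m inch '[{"translation":[0.7,0,-0.3],"spin":0},{"translation":[0.7,0,-0.3],"spin":0},{"translation":[0.8,0,-0.2],"spin":0},{"translation":[0.8,0,-0.1],"spin":0}]'
python3 - <<'E'
from h import *
rep()
E
```

```text
time: 9.48
ee_pos: [0.5953, 0.0977, 0.1284]
eef_rot: [-0.506, -0.494, 0.519, -0.48]
ft_force: [-0.4, -1.4, 5.5]
width: 0.0005
t 9.47 p [0.5953 0.0977 0.1284] fix [  0.2 131.2 128.4] F [-0.4 -1.4  5.5] w 0.001 q7 -0.1
x [-0.027  0.001 -1.   ] y [ 0.998 -0.052 -0.027] z [-0.052 -0.999  0.   ]
```

Near level; pressing gently on to the stop.

```bash
python3 -m inch '[{"translation":[0.3,0,0],"spin":0},{"translation":[0.3,0,0],"spin":0},{"translation":[0.3,0,0],"spin":0}]'
python3 - <<'E'
from h import *
rep()
E
```

```text
time: 9.85
ee_pos: [0.5957, 0.0977, 0.1269]
eef_rot: [-0.508, -0.494, 0.518, -0.479]
ft_force: [-16.8, -2.0, 37.5]
width: 0.0002
t 9.85 p [0.5957 0.0977 0.1269] fix [  0.6 131.3 126.9] F [-16.8  -2.   37.5] w 0.0 q7 -0.1
x [-0.026  0.005 -1.   ] y [ 0.998 -0.053 -0.026] z [-0.053 -0.999 -0.004]
```

```bash
python3 -m inch '[{"translation":[0,0,0],"spin":0},{"translation":[0,0,0],"spin":0},{"translation":[-1,0,0],"spin":0},{"translation":[-3,0,0],"spin":0},{"translation":[-4,0,0],"spin":0},{"translation":[-4,0,2],"spin":0},{"translation":[0,-4,2],"spin":0},{"translation":[0,-4,2],"spin":0},{"translation":[0,-4,2],"spin":0},{"translation":[0,-3,2],"spin":0},{"translation":[0,0,0],"spin":0},{"translation":[0,0,0],"spin":0}]'
python3 - <<'E'
from h import *
rep()
im=optics.camera("wrist"); cv2.imwrite("pics/w8.png",im[:,:,::-1])
im=optics.camera("scene")[155:275,255:395]; cv2.imwrite("pics/s8.png",cv2.resize(im[:,:,::-1],None,fx=5,fy=5,interpolation=cv2.INTER_CUBIC))
im=optics.camera("top");cv2.imwrite("pics/t8.png",im[:,:,::-1])
E
```

```text
time: 11.35
ee_pos: [0.4391, 0.004, 0.2546]
eef_rot: [-0.507, -0.496, 0.518, -0.479]
ft_force: [-0.6, 0.1, -0.6]
width: 0.0007
t 11.35 p [0.4391 0.004  0.2546] fix [-153.3   33.3  254.6] F [-0.6  0.1 -0.6] w 0.001 q7 -0.21
x [-0.027  0.007 -1.   ] y [ 0.998 -0.051 -0.028] z [-0.051 -0.999 -0.006]
```

View pics/w8.png

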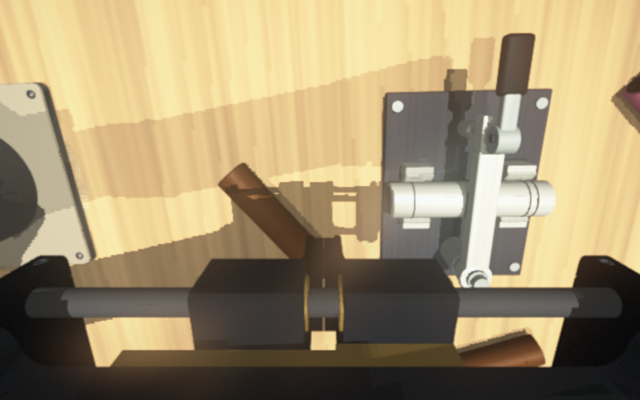

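View pics/s8.png

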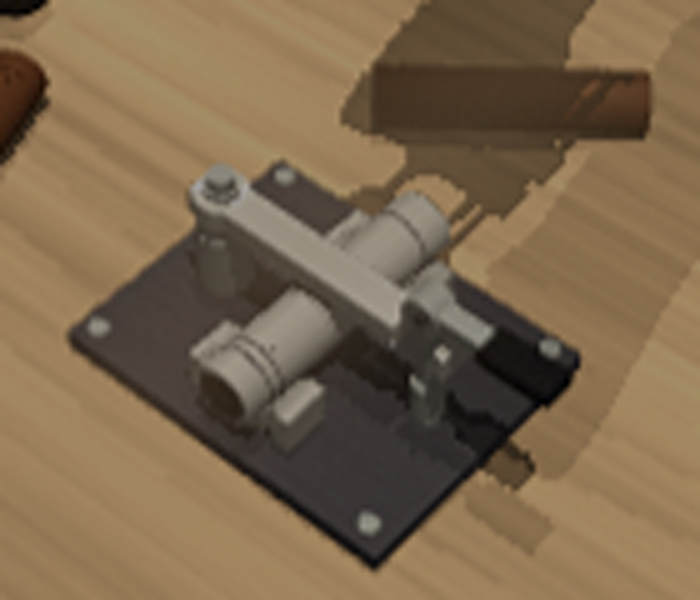

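View pics/t8.png

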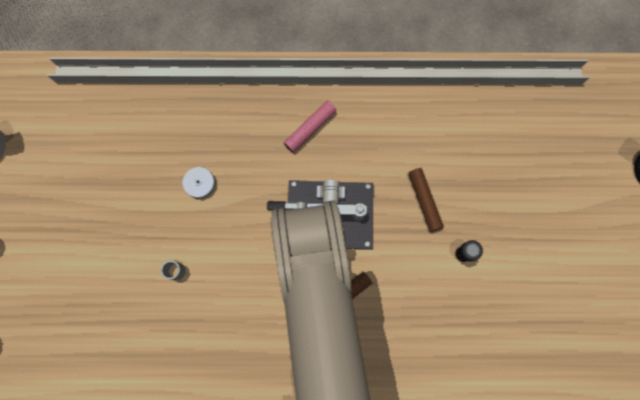

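Run:
```python
from h import *
for v in (1.05,.97,.85):
    e=1.047-v
    p=fx(0,.075+.083*np.cos(e),.1045+.083*np.sin(e)); h=fx(0,.075,.1045)
    print(v,(proj("scene",p)-[255,155])*5,proj("wrist",p),"hinge",(proj("scene",h)-[255,155])*5)
q=lambda u,v,z:(FR.T@(ray("wrist",(u,v),z)-FC)*1000).round(1)
print("strap",q(483,265,.0865),q(483.5,155,.0865),"edgesR",q(503,157,.0865),q(492,262,.0865))
im=cv2.imread("pics/w8.png")[20:150,440:570];cv2.imwrite("pics/w8c.png",cv2.resize(im,None,fx=4.5,fy=4.5,interpolation=cv2.INTER_CUBIC))
```

```text
1.05 [558.96250357 386.16207644] [516.5196871   33.35349673] hinge [430.153019   301.21177263]
0.97 [559.6895352  377.74618156] [520.96599513  32.29119004] hinge [430.153019   301.21177263]
0.85 [559.16703343 364.0372418 ] [527.77400746  32.07594313] hinge [430.153019   301.21177263]
strap [  6.9 -59.   86.5] [-6.3 57.1 86.5] edgesR [12.  54.8 86.5] [ 15.7 -55.6  86.5]
```

View pics/w8c.png

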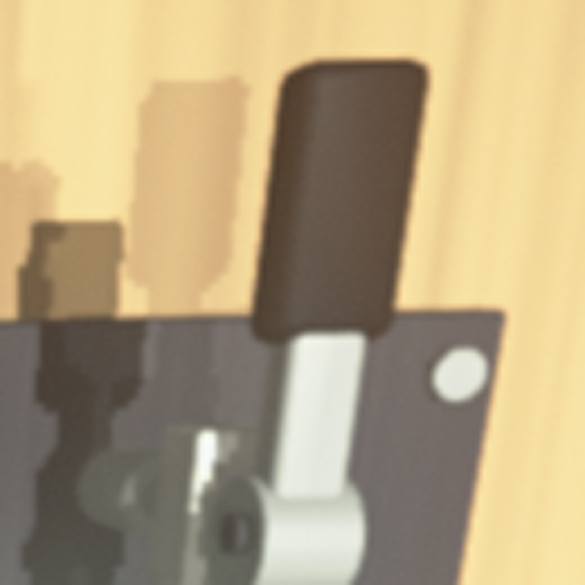

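Run:
```python
from h import *
pts=lambda f,k,o:[(proj(k,p)*1-o)*f for p in L]
for v,col in ((1.05,(0,255,0)),(.93,(0,0,255))):
    e=1.047-v; a=np.array([0,np.cos(e),np.sin(e)]);n=np.array([0,-np.sin(e),np.cos(e)]);h=np.array([0,.075,.1045])
    L=[fx(*(h+a*rr+n*.006+np.array([sx,0,0]))) for rr,sx in((.035,-.012),(.083,-.012),(.083,.012),(.035,.012))]
    for nm,src,(x0,y0,x1,y1) in (("wrist","pics/w8.png",(440,20,560,300)),("scene",None,(255,155,395,275))):
        out=f"pics/ov_{nm}.png"
        if v==1.05:
            if src: im=cv2.imread(src)[y0:y1,x0:x1]; im=cv2.resize(im,None,fx=2*1.0,fy=2,interpolation=cv2.INTER_CUBIC);f=2
            else: im=cv2.imread("pics/s8.png")
        else: im=cv2.imread(out)
        f=2 if src else 5
        P=np.array(pts(f,nm,np.array([x0,y0])));cv2.polylines(im,[P.round().astype(int)],True,col,1)
        if v==1.05:
          for th in (0,.06):
            S=[fx(*(np.array([0,-.075,.0865])+[-np.sin(th)*q+np.cos(th)*w,np.cos(th)*q+np.sin(th)*w,0])) for q,w in((0,-.012),(.13,-.012),(.13,.012),(0,.012))]
            P=np.array([(proj(nm,p)-[x0,y0])*f for p in S]);cv2.polylines(im,[P.round().astype(int)],True,(0,255,0) if th==0 else (0,0,255),1)
        cv2.imwrite(out,im)
a=cv2.imread("pics/ov_wrist.png");b=cv2.imread("pics/ov_scene.png")[100:,150:600]
c=np.zeros((560,700,3),np.uint8);c[:a.shape[0],:240]=a[:560,:240];c[:500,240:690]=b;cv2.imwrite("pics/ov.png",c)
```

```text
(no output)
```

View pics/ov.png

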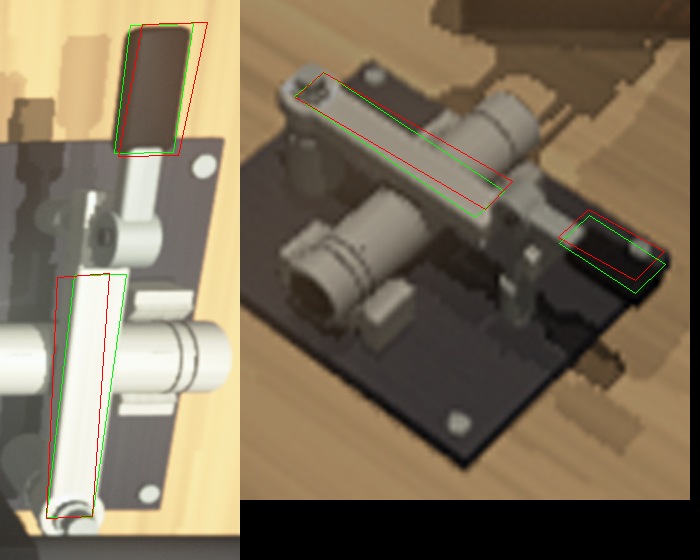

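```bash
python3 -c "
from bench import close_job
print(close_job())"
```

```text
the job is handed in; nothing more can be done
None
```

I closed the strap with the shut fingertips until it met the stud, pressed the cam lever down to its stop, backed the arm well clear, and handed the job in at about 11.5 s. `close_job` reported no verdict.

- **Strap:** before I touched the lever, its edges measured about 0.01 rad from home, with the lever still up. At the end, the outline drawn for 0 rad fitted the wrist picture. An earlier reading of the edges by eye differed, giving about 0.03 rad on one edge and about 0.11 rad on a rough centre line, but I put that down to coarse pixel readings.
- **Lever:** it stopped at about 37 N with the fingertip 110 mm up, where the level lever's top face should be. The outline drawn for 1.05 rad fitted the wrist picture.
- **Scene camera:** it sat a few millimetres off the other two cameras, so its overlay did not fit exactly. I relied on the wrist camera.
- **Tube and loose parts:** the tube still lies in its V-blocks. The disc, lamp head and sleeve stand at the same pixels in the top picture as at the start.
- **Robot:** the last wrist force reading was under 1 N, so the arm was touching nothing.

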